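# Lift the vial nest plate off its locating pins

## Robot

A 6-joint arm with a two-finger parallel gripper is mounted at the origin on the work surface. World frame = base frame: x ahead of the robot, y to its left, z up, the work surface at z = 0. Lengths are in mm, angles in rad, forces in N, time in s.
With the tool pointing down it reaches from about 375 to 925 mm from the base axis. Payload 5.7 kg.
Tool frame: the origin (TCP) lies at the very end of the fingers, on their centre line; the grasp point (between the pads) lies 19 mm behind it (env.hold_point_z is the distance from the TCP to the grasp point, in mm); z points along the fingers, y is the direction in which the jaws open and shut (so a half turn about z gives the same grasp; the last joint's range is limited). The gripper opens to 85 mm and grips with 20 to 120 N. Pads are 22 mm wide; open, the fingers measure 114 mm over their backs; the gripper's body (76 mm by 85 mm) begins 54 mm behind the grasp point. The pads swing forward as they close: fully open they stand 13 mm farther back than shut.
Start: joints at [-1.314, 0.359, 1.51, -0, 1.272, -0.115], TCP at [217.959, -558.979, 231.267] pointing down, gripper open.
Joint ranges: [-2.97, 2.97], [-1.01, 2.36], [0.21, 2.38], [-0.96, 4.11], [0.2, 2.71], [-2.98, 2.98]. Speed limits (rad/s): [2.39, 2.39, 3.14, 3.14, 3.14, 3.14].

## Interface

Orientations are given as a unit quaternion [x, y, z, w].
In Python, from cell import env gives the robot as it stands.
- The arm moves only by the tool move_arm, never from a script. Its argument "plan" is a list of rows, each a list of 3 entries, a list of its own where there are three numbers: the shift along the tool's x, y, z in m, then the turn about the tool's z in degrees, then the finger opening in m, from 0 to 0.0854. In form: [[[x, y, z], twist, claw], ...]. A call has 1 to 20 rows; each row shifts and turns the commanded pose from where the row before left it, along the tool's axes as they then stand; what a row does not reach is not made up. A row lasts 1/10 s, in which the tool goes at most 50 mm and 8.59 degrees, less where a joint would pass 70% of its speed; a pose out of reach is approached as far as the arm can. A call is refused whole if a number of a shift passes 0.05 or a number of a turn 8.59, either way. A call with a gripper value outside its range is refused whole. The fingers move at their own pace and stop on an object; "grip_force" is the grip in N (left out, the last holds). Time passes only in rows, so rows that do not move let the fingers close. It gives the time, the measured TCP pose, the force and the opening at its end, in the units of the state.
- env.state(): the state, without advancing time (a new reading comes with each control period).
- env.capture(name): name is "scene" or "top" or "wrist"; returns (picture, depth): 384x512x3 uint8, red, green, blue; 384x512 float32, mm along the optical axis (not along the pixel's ray), 0 where there is no reading.
- env.get_calibration(name): a dict with "K" (3x3 intrinsics, pixels), "dist" ([k1, k2, p1, p2, k3] as OpenCV has them; the pictures are not rectified), "view" (4x4, takes a point from world to camera coordinates). Camera axes: x right, y down, z forward; pixel columns grow to the right and rows downward; lengths in mm; the calibration is good to about 2 mm. A picture is of the moment at which its call begins: read the wrist's pose just before it. get_calibration takes no time and is no camera call; for the wrist camera it gives the pose at the moment of the call.
- env.hand_in(): hands the job in, once; it reports no verdict.
The state is a dict: "time": time; "joint_positions": joint angles; "qvel": joint speeds; "joint_torque": joint torques, N m; "eef_pos": TCP position; "eef_rot": TCP orientation; "wrist_force": force on the tool from outside, world axes, zero at the start; "moment": the same for the moment, N m; "grip_width": finger opening in mm.
Only numpy, scipy, OpenCV 4.12 (cv2) and the standard library are available. Lean on these libraries where they do the work, as an engineer would, in place of code of your own. Each camera call takes 0.05 s, during which the arm holds its last target. There are 200 camera calls.

## Task

Two aluminium nest plates sit on locating pins on the analyser's loading decks. Take the one with the eight round wells by its black grip, lift it straight up and level until it is clear of its two pins, and set it down gently and flat in the shallow grey tray. Leave the plate with the two long slots on its own pins.

Things in the scene. Friction and masses are not known exactly. Their poses are not given: they have to be found in the camera images.
- round_plate_center (a point): Centre of the plate to move, 27 mm above its underside, z up. Aluminium, 140 x 80 x 12 mm (x, y, z), 0.3 kg, eight round 20 mm wells. Black grip rib on its middle: 50 mm long (x), 16 mm thick (y), from 15 mm below this point (plate's top face) to 27 mm above; grip it across its 16 mm, fingertips above the plate. Two 12 mm bores at x = -55 and 55 mm, y = 0, stand round the deck's 8 mm pins.
- slot_plate_center (a point): Centre (27 mm above the underside) of the other nest plate, which stays on its own, identical deck: same aluminium plate, bores and black rib, but with two long slots of 110 x 16 mm in place of the round wells.
- deck_a: Fixed deck under the round-well plate: grey block with a black top plate, 170 x 110 mm, origin at the centre of its underside on the bench, axes along the plate's. The plate rests on its top face, 30 mm up. Two upright 8 mm steel pins at x = -55 and 55 mm, y = 0 rise 30 mm above that face, 18 mm proud of the plate.
- tray: Empty shallow tray of grey plastic, fixed to the bench: outside 190 x 150 x 18 mm (x, y, z), walls and floor 4 mm thick; origin at the centre of its underside. The plate fits in flat with about 20 mm to spare at each end and 30 mm at each side when their long sides are parallel.
There are look-alikes about, which are no part of the job. What is shaped like the tray but blue is not meant.

How it is judged (in metres and radians):
On the way:
1. the round-well plate has come up clear of its pins, level and still over its deck (z of round_plate_center in the frame of deck_a above 0.088 m and horizontal distance between round_plate_center and deck_a below 0.035 m and angle between round_plate_center's own z axis and vertical below 0.2 rad), for 0.05 s.
At the end, for the whole second after the job is handed in: The round-well plate lies flat (within about 5 degrees) on the tray's floor, inside its walls (centre within 50 mm of the tray's centre), at rest and let go; the slot plate is still on its pins, within 12 mm of where it was (horizontal distance between round_plate_center and tray below 0.05 m and z of round_plate_center in the frame of tray between 0.026 and 0.037 m and angle between round_plate_center's own z axis and vertical below 0.08 rad and linear speed of round_plate below 0.02 m/s and contact force between the fingers and round_plate below 0.1 N and distance of slot_plate_center from where it was at the start of the episode below 0.012 m); the robot touches nothing.
It fails at once if the round-well plate tips more than 12 degrees (angle between round_plate_center's own z axis and vertical above 0.21 rad).
It fails at once if the round-well plate is dropped (falls free of the fingers faster than 0.55 m/s, about 15 mm) (contact force between the fingers and round_plate below 0.05 N and linear speed of round_plate above 0.55 m/s).
It fails at once if the slot plate is moved by more than 12 mm (distance of slot_plate_center from where it was at the start of the episode above 0.012 m).
It also fails if it takes over 45 s, if anything falls off the work surface, if the arm or the gripper's body presses on something with over 40 N, if the wrist force passes 120 N, or if a joint passes its speed limit or range.

## Working session

There is one attempt and no reset: what is moved stays moved. The work goes in short steps, Python scripts to look and compute and a tool call to move; the robot and the scene stay as the last step left them, time stands still between calls to the robot, and variables do not carry over. Pictures are saved under pics/ and viewed, about 8 in all and at most 12, crops included, and the job is handed in when it is done.

Besides the shell and the picture viewer there is one more tool, called by a JSON object that holds its "method" and its "body", one argument or row to a line. move_arm: Moves the arm, as the interface text tells. Its arguments: {"type":"object","properties":{"plan":{"type":"array"},"grip_force":{"type":"number"}},"required":["plan"]}

```bash
mkdir -p pics; ls; cat > h.py <<'E'
from cell import env
import numpy as np, cv2
def grab(n,f=None):
    c=env.get_calibration(n); c={k:np.array(v,float) for k,v in c.items()}
    im,d=env.capture(n)
    if f: cv2.imwrite(f'pics/{f}.png',im[:,:,::-1])
    np.savez(f'/tmp/{f or n}.npz',im=im,d=d,**c)
    return im,d,c
def load(f): 
    z=np.load(f'/tmp/{f}.npz'); return z['im'],z['d'],{k:z[k] for k in('K','dist','view')}
def ray(c,uv):
    uv=np.array(uv,float).reshape(-1,1,2)
    p=cv2.undistortPoints(uv,c['K'],c['dist']).reshape(-1,2)
    R=c['view'][:3,:3];t=c['view'][:3,3]
    return -R.T@t,(np.c_[p,np.ones(len(p))])@R
def onplane(c,uv,z):
    o,d=ray(c,uv); return o+d*((z-o[2])/d[:,2])[:,None]
def cloud(d,c):
    v,u=np.mgrid[:d.shape[0],:d.shape[1]]
    o,r=ray(c,np.stack([u,v],-1).reshape(-1,2))
    return (o+r*d.reshape(-1,1)).reshape(*d.shape,3)
E
python3 - <<'E'
from h import *
a=grab('top','top1');b=grab('scene','scene1')
cv2.imwrite('pics/both.png',cv2.resize(np.vstack([a[0],b[0]])[:,:,::-1],None,fx=.78,fy=.78))
for n,x in(('top',a),('scene',b)): print(n,x[2]['K'].round(1).tolist(),(-x[2]['view'][:3,:3].T@x[2]['view'][:3,3]).round(0),(x[1]>0).mean())
E
```

```text
pics
top [[479.5, 0.0, 259.9], [0.0, 479.5, 195.9], [0.0, 0.0, 1.0]] [ 329.   74. 1405.] 0.9962158203125
scene [[435.1, 0.0, 250.5], [0.0, 435.1, 193.7], [0.0, 0.0, 1.0]] [ 988. -164. 1077.] 0.9959920247395834
```

View pics/top1.png

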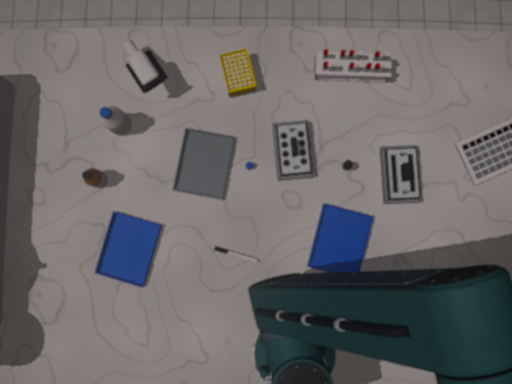

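View pics/scene1.png

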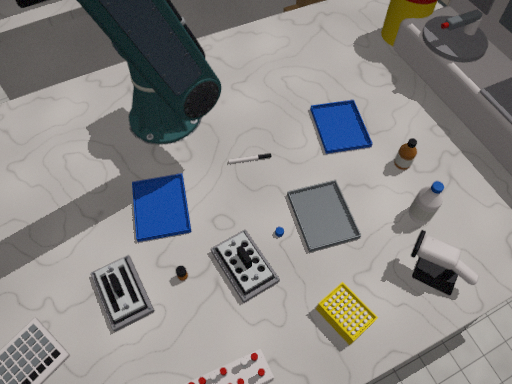

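Top view: the round-well plate is at (294,149). The look-alike slot plate is at (402,174). The grey tray is at (205,163), with blue tray decoys at (130,248) and (341,238). Other distractors are the yellow rack (238,71) and the red-capped rack (354,66). I choose (294,149) and (205,163), and will measure both and check a close crop.

```bash
cat > m.py <<'E'
from h import *
def box(P,m):
    q=P[m][:,:2].astype(np.float32); r=cv2.minAreaRect(q); return r,len(q)
E
python3 - <<'E'
from m import *
im,d,c=load('top1'); P=cloud(d,c)
v,u=np.mgrid[:384,:512]
print('bench z',np.median(P[100:110,180:215,2]),np.median(P[200:215,270:300,2]))
for n,(x,y) in dict(round=(294,149),slot=(402,174)).items():
    near=(abs(u-x)<32)&(abs(v-y)<40)
    for lo,hi in((20,60),(36,50),(65,95)):
        m=(near&(P[...,2]>lo)&(P[...,2]<hi)).astype(np.uint8)
        k,L,s,_=cv2.connectedComponentsWithStats(m); 
        if k<2: continue
        i=1+np.argmax(s[1:,4]); print(n,lo,hi,box(P,L==i),np.median(P[...,2][L==i]))
hsv=cv2.cvtColor(im,cv2.COLOR_RGB2HSV)
near=(abs(u-205)<45)&(abs(v-163)<50)
m=(near&(P[...,2]>1)&(P[...,2]<30)&(hsv[...,2]<140)).astype(np.uint8)
k,L,s,_=cv2.connectedComponentsWithStats(m);i=1+np.argmax(s[1:,4])
print('tray',box(P,L==i),np.median(P[...,2][L==i]))
# scene rays
b,db,cb=load('scene1'); Q=cloud(db,cb)
vs,us=v,u
for n,(x,y) in dict(round=(244,263),slot=(122,291),tray=(323,215)).items():
    near=(abs(us-x)<45)&(abs(vs-y)<45)
    lo,hi=(65,95) if n!='tray' else (10,25)
    m=(near&(Q[...,2]>lo)&(Q[...,2]<hi)).astype(np.uint8)
    k,L,s,_=cv2.connectedComponentsWithStats(m);i=1+np.argmax(s[1:,4]); print('scene',n,box(Q,L==i),np.median(Q[...,2][L==i]))
A=cv2.resize(im[110:190,250:350],None,fx=4,fy=4,interpolation=2);B=cv2.resize(b[215:315,180:290],(352,320),interpolation=2)
cv2.imwrite('pics/crop1.png',np.hstack([A,B])[:,:,::-1])
s=env.state();print(s['time'],s['eef_rot'],s['grip_width'],s['wrist_force'])
print(env.get_calibration('wrist')['view'],env.hold_point_z)
E
```

```text
bench z -0.48319133424536176 -0.16623480696011939
round 20 60 (((589.0149536132812, 10.748725891113281), (167.5351104736328, 109.83573913574219), 6.442783355712891), 1854) 35.03153292279035
round 36 50 (((589.6011962890625, 9.755928039550781), (138.6660614013672, 85.24177551269531), 5.816371917724609), 876) 41.87398805486703
round 65 95 (((589.1121826171875, 10.683158874511719), (47.99800109863281, 16.448179244995117), 6.269312381744385), 104) 83.45440712084132
slot 20 60 (((522.5111694335938, -305.6617126464844), (167.85653686523438, 110.59418487548828), 3.4774560928344727), 1825) 33.68718382777388
slot 36 50 (((522.8731689453125, -306.2668151855469), (139.04359436035156, 82.37367248535156), 3.5287134647369385), 786) 41.796582509565155
slot 65 95 (((520.2327880859375, -304.7438659667969), (49.18143081665039, 17.78508186340332), 2.4707412719726562), 137) 82.70099709723286
tray (((539.454833984375, 257.1733703613281), (227.3934783935547, 266.37933349609375), 85.7269287109375), 3169) 4.435136850815979
scene round (((590.2882690429688, 10.115080833435059), (50.85291290283203, 16.696672439575195), 5.650752544403076), 159) 82.39934446065342
scene slot (((523.4218139648438, -304.9689636230469), (51.92730712890625, 17.117088317871094), 2.8548521995544434), 169) 82.09598504018322
scene tray (((548.255615234375, 274.5914611816406), (153.13575744628906, 193.864990234375), 80.75617218017578), 463) 15.952381867270333
0.1 [ 9.82765217e-01  1.84856153e-01 -5.26417105e-05 -8.53726970e-04] 85.07996398671378 [0.55107934 0.33850517 0.16829482]
[[ 3.63893204e-01 -9.31438759e-01 -1.89061705e-03 -5.99297155e+02]
 [-8.98343600e-01 -3.51498463e-01  2.63491190e-01 -3.55050808e+01]
 [-2.46090456e-01 -9.41842297e-02 -9.64659950e-01  3.78154978e+02]
 [ 0.00000000e+00  0.00000000e+00  0.00000000e+00  1.00000000e+00]] 18.700000000000003
```

View pics/crop1.png

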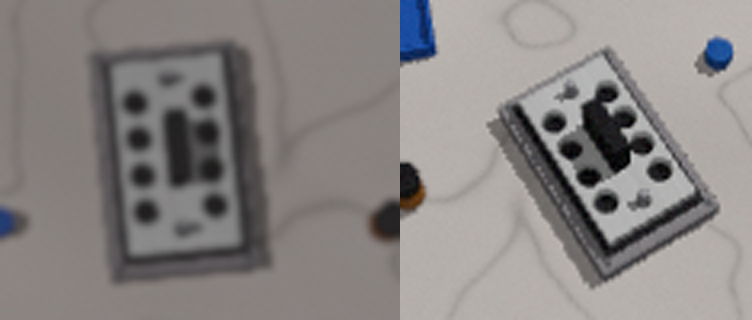

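The crop confirms the eight round wells, the rib and two pin tips on the chosen plate. Its centre is about (589.5, 10.4) with the long axis at +6.2°. Plate top is z≈42 and rib top is about 83, as they should be. The tray is at (548, 275), 194x153 mm, at −9.2°. Moving above the plate now.

{"method": "move_arm", "body": {
  "plan": [
    [[0, 0, 0], 7.5, 0.06],
    [[0, 0, 0], 7.5, 0.06],
    [[0.027, -0.033, 0], 0, 0.06],
    [[0.027, -0.033, 0], 0, 0.06],
    [[0.027, -0.033, 0], 0, 0.06],
    [[0.027, -0.033, 0], 0, 0.06],
    [[0.027, -0.033, 0], 0, 0.06],
    [[0.027, -0.033, 0], 0, 0.06],
    [[0.027, -0.033, 0], 0, 0.06],
    [[0.027, -0.033, 0], 0, 0.06],
    [[0.027, -0.033, 0], 0, 0.06],
    [[0.027, -0.033, 0], 0, 0.06],
    [[0.027, -0.033, 0], 0, 0.06],
    [[0.027, -0.033, 0], 0, 0.06],
    [[0.027, -0.033, 0], 0, 0.06],
    [[0.027, -0.033, 0], 0, 0.06],
    [[0.027, -0.033, 0], 0, 0.06],
    [[0.025, -0.03, 0], 0, 0.06],
    [[0, 0, 0], 0, 0.06],
    [[0, 0, 0], 0, 0.06]
  ],
  "grip_force": 60
}}

```text
time: 2.1
eef_pos: [587.5, 10.8, 230.7]
eef_rot: [0.998, 0.056, -0.001, 0.0]
wrist_force: [0.1, 0.2, -0.6]
grip_width: 60.4
```

```bash
cat >> h.py <<'E'
def pose():
    from scipy.spatial.transform import Rotation as R
    s=env.state(); M=R.from_quat(s['eef_rot']).as_matrix()
    print('t',round(s['time'],2),'tcp',np.round(s['eef_pos'],1),'xang',round(np.degrees(np.arctan2(M[1,0],M[0,0])),2),'tilt',round(np.degrees(np.arccos(-M[2,2])),2),'w',round(float(s['grip_width']),1),'F',np.round(s['wrist_force'],1),'M',np.round(s['moment'],2),'j',np.round(s['joint_positions'],2))
    return s,M
def togo(target,ang):
    s,M=pose(); a=np.degrees(np.arctan2(M[1,0],M[0,0]))
    print('shift mm in tool axes',np.round(M.T@(np.array(target)-s['eef_pos']),1),'twist',round(a-ang,2))
E
python3 - <<'E'
from m import *
pose()
im,d,c=grab('wrist','wrist1'); P=cloud(d,c)
for lo,hi in((36,50),(20,60),(70,95)):
    m=((P[...,2]>lo)&(P[...,2]<hi)&(abs(P[...,0]-589)<110)&(abs(P[...,1]-10)<90)&(d>0)).astype(np.uint8)
    k,L,s,_=cv2.connectedComponentsWithStats(m);i=1+np.argmax(s[1:,4]);print(lo,box(P,L==i),np.median(P[...,2][L==i]))
togo([589.5,10.4,49],6.1)
E
```

```text
t 2.1 tcp [587.5  10.8 230.7] xang 6.42 tilt 0.08 w 60.4 F [ 0.1  0.2 -0.6] M [0.02 0.07 0.03] j [-0.1   0.34  1.54 -0.    1.26  1.36]
36 (((587.935791015625, 11.191951751708984), (139.10903930664062, 80.22772216796875), 6.358787536621094), 5959) 41.82112595300424
20 (((588.7938842773438, 11.458274841308594), (167.9328155517578, 109.27415466308594), 6.318355560302734), 11980) 38.710732671638254
70 (((588.4667358398438, 11.270456314086914), (49.624549865722656, 15.882347106933594), 6.7226972579956055), 827) 83.67137469160832
t 2.15 tcp [587.    9.9 230.7] xang 6.35 tilt 0.1 w 60.5 F [ 0.9  0.1 -0.5] M [-0.01 -0.02 -0.  ] j [-0.1   0.34  1.54 -0.    1.26  1.36]
shift mm in tool axes [  2.8  -0.2 181.7] twist 0.25
```

View pics/wrist1.png

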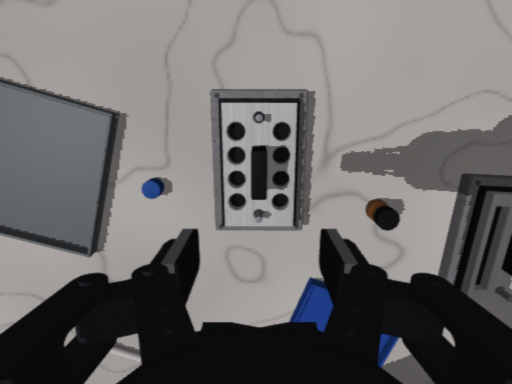

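The wrist view shows the rib at (259,172), centred between the fingers (190 and 330). The refined plate centre is (588.6, 11.2) at 6.4°. Next I descend and close.

{"method": "move_arm", "body": {
  "plan": [
    [[0.0015, -0.0007, 0.028], 0, 0.06],
    [[0, 0, 0.03], 0, 0.06],
    [[0, 0, 0.03], 0, 0.06],
    [[0, 0, 0.03], 0, 0.06],
    [[0, 0, 0.03], 0, 0.06],
    [[0, 0, 0.02], 0, 0.06],
    [[0, 0, 0.01], 0, 0.06],
    [[0, 0, 0.003], 0, 0.06],
    [[0, 0, 0], 0, 0.06],
    [[0, 0, 0], 0, 0.03],
    [[0, 0, 0], 0, 0.02],
    [[0, 0, 0], 0, 0.01],
    [[0, 0, 0], 0, 0.005],
    [[0, 0, 0], 0, 0],
    [[0, 0, 0], 0, 0],
    [[0, 0, 0], 0, 0],
    [[0, 0, 0], 0, 0],
    [[0, 0, 0], 0, 0]
  ],
  "grip_force": 70
}}

```text
time: 3.95
eef_pos: [589.9, 11.0, 51.3]
eef_rot: [0.998, 0.055, 0.001, 0.0]
wrist_force: [-1.5, -0.7, 6.9]
grip_width: 14.9
```

```bash
python3 -c "
from h import *
pose(); grab('scene','scene2')"
```

```text
t 3.95 tcp [589.9  11.   51.3] xang 6.31 tilt 0.1 w 14.9 F [-1.5 -0.7  6.9] M [0.03 0.15 0.02] j [-0.1   0.55  1.7   0.    0.88  1.36]
```

Gripped at 14.9 mm, close to the 16 mm rib. Next a slow vertical lift.

{"method": "move_arm", "body": {
  "plan": [
    [[0, 0, -0.002], 0, 0],
    [[0, 0, -0.003], 0, 0],
    [[0, 0, -0.004], 0, 0],
    [[0, 0, -0.005], 0, 0],
    [[0, 0, -0.005], 0, 0],
    [[0, 0, -0.005], 0, 0],
    [[0, 0, -0.005], 0, 0],
    [[0, 0, -0.005], 0, 0],
    [[0, 0, -0.005], 0, 0],
    [[0, 0, -0.005], 0, 0],
    [[0, 0, -0.005], 0, 0],
    [[0, 0, -0.005], 0, 0],
    [[0, 0, -0.005], 0, 0],
    [[0, 0, -0.004], 0, 0],
    [[0, 0, -0.002], 0, 0],
    [[0, 0, 0], 0, 0],
    [[0, 0, 0], 0, 0]
  ]
}}

```text
time: 5.7
eef_pos: [589.0, 10.9, 115.2]
eef_rot: [0.998, 0.055, -0.0, -0.0]
wrist_force: [0.1, -0.2, -2.2]
grip_width: 14.9
```

```bash
cat > lv.py <<'E'
from m import *
import sys
s,M=pose(); n=sys.argv[1]
im,d,c=grab('wrist',n); P=cloud(d,c)
T=(P-s['eef_pos'])@M   # tool axes: x,y,z down
for nm,lo,hi in(('plate top',-5,22),('rib',-45,-28)):
    m=((T[...,2]>lo)&(T[...,2]<hi)&(abs(T[...,0])<100)&(abs(T[...,1])<60)&(d>0))
    if nm=='plate top': m&=(im.mean(2)>110)
    k,L,st,_=cv2.connectedComponentsWithStats(m.astype(np.uint8))
    if k<2: print(nm,'none'); continue
    m=L==1+np.argmax(st[1:,4]); Q=P[m]; A=np.c_[Q[:,:2]-Q[:,:2].mean(0),np.ones(len(Q))]
    co=np.linalg.lstsq(A,Q[:,2],rcond=None)[0]
    print(nm,box(P,m),'z',co[2].round(1),'tilt deg',np.degrees(np.arctan(np.hypot(*co[:2]))).round(2))
E
python3 lv.py wrist2; python3 -c "
from h import *
a=grab('scene','scene3')[0]; w=load('wrist2')[0]
cv2.imwrite('pics/lift.png',np.hstack([w,a[140:332,128:384].repeat(2,0).repeat(2,1)])[:,:,::-1][:,::1])
x=cv2.imread('pics/lift.png');cv2.imwrite('pics/lift.png',cv2.resize(x,(800,300)))"
```

```text
t 5.7 tcp [589.   10.9 115.2] xang 6.3 tilt 0.02 w 14.9 F [ 0.1 -0.2 -2.2] M [-0.04  0.01  0.  ] j [-0.1   0.47  1.66  0.    1.02  1.36]
plate top (((611.250244140625, 13.06732177734375), (92.32050323486328, 80.75421905517578), 6.53650426864624), 13716) z 105.6 tilt deg 0.15
rib (((589.4026489257812, 14.062122344970703), (40.98398208618164, 50.07868576049805), 73.07231140136719), 5520) z 148.9 tilt deg 1.1
```

View pics/lift.png

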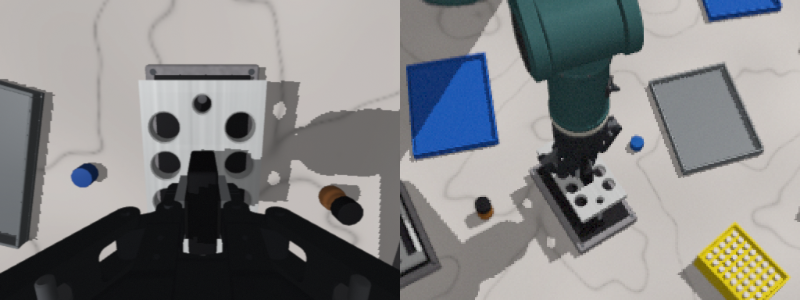

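The plate is up 64 mm and level (0.15°). Its centre is at z≈121 over the deck, well past the 88 required. The scene half of the picture shows the plate clear of the deck and the tray free. Now I carry it across to the tray.

{"method": "move_arm", "body": {
  "plan": [
    [[0, -0.005, -0.01], 0, 0],
    [[-0.001, -0.01, -0.01], 0, 0],
    [[-0.001, -0.02, -0.01], 0, 0],
    [[-0.001, -0.025, 0], 0, 0],
    [[-0.001, -0.025, 0], 0, 0],
    [[-0.001, -0.025, 0], 0, 0],
    [[-0.001, -0.025, 0], 0, 0],
    [[-0.001, -0.025, 0], 0, 0],
    [[-0.001, -0.025, 0], 0, 0],
    [[-0.001, -0.025, 0], 0, 0],
    [[-0.001, -0.025, 0], 0, 0],
    [[-0.001, -0.017, 0], 0, 0],
    [[-0.001, -0.01, 0], 0, 0],
    [[0, -0.005, 0], 0, 0],
    [[0, 0, 0], 3.9, 0],
    [[0, 0, 0], 3.9, 0],
    [[0, 0, 0], 3.9, 0],
    [[0, 0, 0], 3.8, 0],
    [[0, 0, 0], 0, 0],
    [[0, 0, 0], 0, 0]
  ]
}}

```text
time: 7.8
eef_pos: [548.0, 274.4, 145.4]
eef_rot: [0.997, -0.08, -0.0, 0.0]
wrist_force: [0.3, -0.3, -1.8]
grip_width: 15.0
```

```bash
python3 lv.py wrist3; python3 - <<'E'
from m import *
togo([548.3,274.6,27],-9.2)
im,d,c=load('wrist3');P=cloud(d,c)
m=(P[...,2]>12)&(P[...,2]<22)&(d>0); 
m&=(abs(P[...,0]-548)<140)&(abs(P[...,1]-275)<120)
print('wall tops',box(P,m))
b,db,cb=grab('top','top3'); Q=cloud(db,cb)
m=(Q[...,2]>11)&(Q[...,2]<22)&(abs(Q[...,0]-548)<125)&(abs(Q[...,1]-275)<110)
print('top tray',box(Q,m))
cv2.imwrite('pics/over.png',cv2.resize(np.hstack([im,cv2.resize(b[60:252,100:356],(512,384))])[:,:,::-1],(800,300)))
E
```

```text
t 7.8 tcp [548.  274.4 145.4] xang -9.13 tilt 0.01 w 15.0 F [ 0.3 -0.3 -1.8] M [-0.    0.02  0.02] j [ 0.35  0.46  1.58 -0.    1.1   2.08]
plate top (((570.1669921875, 270.2689514160156), (80.55354309082031, 92.16595458984375), 80.96493530273438), 12422) z 135.7 tilt deg 0.07
rib (((548.2101440429688, 270.1627197265625), (50.00137710571289, 40.91317367553711), 14.134659767150879), 5527) z 179.1 tilt deg 1.05
t 7.85 tcp [548.  274.5 145.4] xang -9.14 tilt 0.01 w 15.1 F [-0.2 -0.4 -2.5] M [0.06 0.02 0.02] j [ 0.35  0.46  1.58 -0.    1.1   2.08]
shift mm in tool axes [  0.3  -0.2 118.4] twist 0.06
wall tops (((547.4267578125, 274.72320556640625), (150.52662658691406, 187.59039306640625), 80.2917709350586), 2543)
top tray (((547.9684448242188, 273.4792785644531), (148.42208862304688, 186.12637329101562), 80.2317886352539), 168)
```

View pics/over.png

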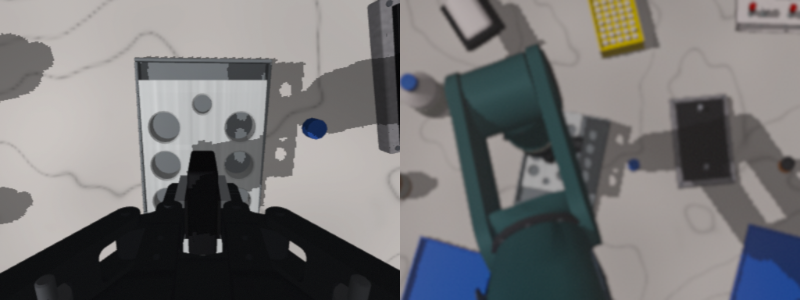

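The tray measures (547.5, 274.5) in all three views, and the plate is centred over it within 1 mm and parallel. Contact is expected at TCP z≈25.7. Lowering, with the last part gentle.

{"method": "move_arm", "body": {
  "plan": [
    [[0, 0, 0.005], 0, 0],
    [[0, 0, 0.01], 0, 0],
    [[0, 0, 0.015], 0, 0],
    [[0, 0, 0.015], 0, 0],
    [[0, 0, 0.015], 0, 0],
    [[0, 0, 0.015], 0, 0],
    [[0, 0, 0.015], 0, 0],
    [[0, 0, 0.01], 0, 0],
    [[0, 0, 0.006], 0, 0],
    [[0, 0, 0.004], 0, 0],
    [[0, 0, 0.002], 0, 0],
    [[0, 0, 0.002], 0, 0],
    [[0, 0, 0.002], 0, 0],
    [[0, 0, 0.001], 0, 0],
    [[0, 0, 0], 0, 0],
    [[0, 0, 0], 0, 0]
  ]
}}

```text
time: 9.5
eef_pos: [548.0, 275.0, 28.5]
eef_rot: [0.997, -0.08, 0.0, -0.0]
wrist_force: [0.6, -1.3, -2.5]
grip_width: 15.1
```

Still hanging about 3 mm up (−2.5 N).

{"method": "move_arm", "body": {
  "plan": [
    [[0, 0, 0.001], 0, 0],
    [[0, 0, 0.001], 0, 0],
    [[0, 0, 0.0005], 0, 0],
    [[0, 0, 0], 0, 0],
    [[0, 0, 0], 0, 0]
  ]
}}

```text
time: 10.0
eef_pos: [547.9, 275.0, 25.8]
eef_rot: [0.997, -0.08, -0.0, -0.0]
wrist_force: [-0.3, -0.3, -2.5]
grip_width: 15.1
```

{"method": "move_arm", "body": {
  "plan": [
    [[0, 0, 0.0005], 0, 0],
    [[0, 0, 0.0005], 0, 0],
    [[0, 0, 0], 0, 0],
    [[0, 0, 0], 0, 0]
  ]
}}

```text
time: 10.4
eef_pos: [547.9, 275.0, 25.4]
eef_rot: [0.997, -0.08, 0.0, -0.0]
wrist_force: [-2.5, -1.3, 5.6]
grip_width: 14.8
```

Contact, with the force now +5.6 N. I release, then withdraw straight up.

{"method": "move_arm", "body": {
  "plan": [
    [[0, 0, 0], 0, 0.018],
    [[0, 0, 0], 0, 0.022],
    [[0, 0, 0], 0, 0.03],
    [[0, 0, 0], 0, 0.04],
    [[0, 0, 0], 0, 0.045],
    [[0, 0, 0], 0, 0.045],
    [[0, 0, 0], 0, 0.045],
    [[0, 0, -0.003], 0, 0.045],
    [[0, 0, -0.006], 0, 0.045],
    [[0, 0, -0.015], 0, 0.045],
    [[0, 0, -0.025], 0, 0.045],
    [[0, 0, -0.03], 0, 0.045],
    [[0, 0, -0.03], 0, 0.045],
    [[0, 0, -0.03], 0, 0.045],
    [[0, 0, -0.03], 0, 0.045],
    [[0, 0, -0.02], 0, 0.045],
    [[0, 0, 0], 0, 0.045],
    [[0, 0, 0], 0, 0.045]
  ]
}}

```text
time: 12.2
eef_pos: [548.0, 275.0, 214.9]
eef_rot: [0.997, -0.08, 0.001, -0.0]
wrist_force: [1.0, -0.6, -0.9]
grip_width: 45.0
```

```bash
python3 - <<'E'
from m import *
pose()
im,d,c=grab('wrist','wrist4');P=cloud(d,c)
for n,lo,hi in(('plate',11,22),('rib',45,70)):
    m=(P[...,2]>lo)&(P[...,2]<hi)&(d>0)&(abs(P[...,0]-548)<120)&(abs(P[...,1]-275)<100)
    if n=='plate': m&=(im.mean(2)>110)
    k,L,st,_=cv2.connectedComponentsWithStats(m.astype(np.uint8)); m=L==1+np.argmax(st[1:,4]); Q=P[m]
    A=np.c_[Q[:,:2]-Q[:,:2].mean(0),np.ones(len(Q))]; co=np.linalg.lstsq(A,Q[:,2],rcond=None)[0]
    print(n,box(P,m),co[2].round(1),np.degrees(np.arctan(np.hypot(*co[:2]))).round(2))
b,db,cb=grab('scene','scene4');Q=cloud(db,cb)
m=(Q[...,2]>65)&(Q[...,2]<95)&(abs(Q[...,0]-523)<60)&(abs(Q[...,1]+305)<50)
print('slot now',box(Q,m))
cv2.imwrite('pics/end.png',cv2.resize(np.hstack([im,b])[:,:,::-1],(800,300)))
E
```

```text
t 12.2 tcp [548.  275.  214.9] xang -9.2 tilt 0.1 w 45.0 F [ 1.  -0.6 -0.9] M [0.01 0.04 0.  ] j [0.35 0.39 1.5  0.   1.25 2.08]
plate (((546.3484497070312, 275.14697265625), (80.1477279663086, 138.68092346191406), 80.85665893554688), 4915) 15.8 0.03
rib (((546.57763671875, 275.097900390625), (15.678413391113281, 50.30617904663086), 80.69566345214844), 783) 57.4 1.84
slot now (((523.3314819335938, -304.9198913574219), (51.66180419921875, 17.13490104675293), 3.845620632171631), 169)
```

View pics/end.png

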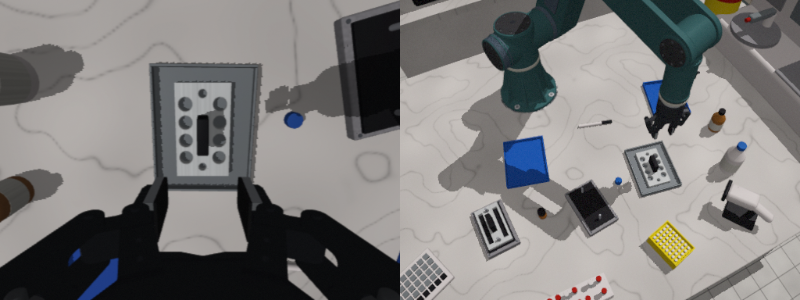

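The round plate is flat in the grey tray (wrist view (202,130)) with its top face at z 15.8. The slot plate has not moved and the arm is clear.

```bash
python3 -c "
from h import *
print(env.hand_in()); pose()"
```

```text
the job is handed in; nothing more can be done
None
the job is handed in; nothing more can be done
```

I moved the eight-well plate into the grey tray and handed the job in at about 12 s; no verdict is reported. I gripped it by its rib, lifted it 64 mm straight up off its pins, carried it across and set it down with about 6 N of contact force.

**On the lift:** the plate was level within 0.2°. Its centre was at about z = 121 mm over its deck, against the 88 mm required.

**In the tray:** the plate is within about 1.5 mm of the tray's centre, and its top face is at z = 15.8 mm (16 expected). The top face is tilted 0.03°. A plane fitted to the rib points gave 1.8°, which I put down to its small area.

**Elsewhere:** the slot plate measured within 0.1 mm of where it started. The gripper was open, about 150 mm above the plate, and touching nothing. No check failed. My first top-view tray mask merged with other things, so I used the later measurements of the tray, which agreed within about 1 mm.

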